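# Clear the stack on the icon painter's table and put the panel under the hand rest

## Task

Take the stack on the painting table apart without letting the little pigment jar tip over: stand the jar in the middle of the round coaster, lay the cork sanding block flat in the middle of the square tile, and lay the paint tin flat, lengthwise, in the long wooden tray. Then slide the primed panel, white face up, in through the open front of the low hand-rest bridge until its end is fully home against the stop at the back, straight and lying on the table. Leave the mug and the big water jar where they stand.

Things in the scene. Friction and masses are not known exactly. Their poses are not given: they have to be found in the camera images.
- jar: Small round pigment jar of amber glass with a black cap, upright, 40 mm tall, 34 mm across the cap (the top 10 mm), 32 mm across the body; 60 g. At the start it is the top of the stack. Origin: centre of its underside, z up.
- block: Cork sanding block, 60 (x) x 36 (y) x 24 (z) mm, 40 g. At the start second from the top of the stack, under the jar. Origin: centre of its underside.
- tin: Closed flat paint tin of dark steel with a bright seam, 100 (x) x 48 (y) x 24 (z) mm, 100 g. At the start under the cork block and on the panel. Origin: centre of its underside; x along its length.
- panel: Small wooden painting panel, upper face primed white, 150 (x) x 60 (y) x 18 (z) mm, 120 g, both ends alike; at the start the bottom of the stack, flat on the table. Origin: centre of its underside; x along its length. Fully home, its origin is at x = -0.030, y = 0 in the bridge frame, and its near 60 mm stand out in front of the bridge.
- bridge: Fixed hand-rest bridge: clear (greyish) flat deck (bright strip on its front edge) on two wooden side walls and a wooden back wall; 112 mm wide outside, top 34 mm above the table. Open only at its front (-x, robot side): opening 84 mm wide (y), 26 mm high. Origin on the table, midway across: front edge at x = -0.045, inner face of the back wall (the stop) at +0.045, outside back at +0.057.
- tray: Fixed long low wooden tray with dark rims, outside 136 (x) x 84 (y) mm, inside 124 x 72 mm, floor 5 mm above the table, rim top 10 mm above the table. Origin: centre of its underside, on the table; x along its length.
- tile: Fixed square white ceramic tile, 80 x 80 x 6 mm. Origin: centre of its underside, on the table.
- coaster: Fixed round wooden coaster, dark middle and pale rim, 80 mm across, 4 mm thick. Origin: centre of its underside, on the table.
- mug: Bystander: empty white ceramic mug, 72 mm across, 85 mm tall, handle on its +y side, loose. Origin: centre of its underside.
- water_jar: Bystander: large closed clear glass jar with a bright lid, 70 mm across, 105 mm tall, loose. Origin: centre of its underside.
There are look-alikes about, which are no part of the job. What is shaped like the tray but red is not meant. There is more than one size of the tin; the one meant has the size given above.

How it is judged:
At the end, for the whole second after the job is handed in: Jar upright on the coaster, block flat on the tile, each within 15 mm of its middle; tin flat and lengthwise on the tray's floor; panel white up on the table under the bridge, within 10 mm of the stop, 14 mm of the middle, 10 degrees of straight; all at rest; mug, water jar moved under 30 mm (horizontal distance between jar and coaster below 0.015 m and z of jar in the frame of coaster between 0.001 and 0.008 m and angle between each of jar, block, tin, panel's own z axis and vertical below 0.1 rad and horizontal distance between block and tile below 0.015 m and z of block in the frame of tile between 0.003 and 0.01 m and x of tin in the frame of tray between -0.015 and 0.015 m and y of tin in the frame of tray between -0.015 and 0.015 m and z of tin in the frame of tray between 0.002 and 0.009 m and angle between the x axis of tin and the x axis of tray, either way round below 0.25 rad and x of panel in the frame of bridge between -0.04 and -0.02 m and y of panel in the frame of bridge between -0.014 and 0.014 m and z of panel in the frame of bridge below 0.004 m and angle between the x axis of panel and the x axis of bridge, either way round below 0.17 rad and linear speed of each of jar, block, tin, panel below 0.02 m/s and distance of each of mug, water_jar from where it was at the start of the episode below 0.03 m); the robot touches nothing.
It fails at once if the pigment jar tips over (more than 40 degrees) (angle between jar's own z axis and vertical above 0.7 rad).
It fails at once if the mug is moved by more than 30 mm (distance of mug from where it was at the start of the episode above 0.03 m).
It fails at once if the water jar is moved by more than 30 mm (distance of water_jar from where it was at the start of the episode above 0.03 m).
It also fails if it takes over 120 s, if anything falls off the work surface, if the arm or the gripper's body presses on something with over 40 N, if the wrist force passes 120 N, or if a joint passes its speed limit or range.

## Robot

A 6-joint arm with a two-finger parallel gripper is mounted at the origin on the work surface. World frame = base frame: x ahead of the robot, y to its left, z up, the work surface at z = 0. Lengths are in m, angles in rad, forces in N, time in s.
With the tool pointing down it reaches from about 0.35 to 0.975 m from the base axis. Payload 4.9 kg.
Tool frame: the origin (TCP) lies on the centre line of the jaws, within the pads' length; the fingertips stand manip.tcp_to_tips ahead of it and the grasp point (between the pads) lies 11 mm behind it (manip.tcp_to_tips is the distance from the TCP to the fingertips, in m); x points along the fingers, y is the direction in which the jaws open and shut, and the axes are right-handed (so a half turn about x gives the same grasp; the last joint's range is limited). The gripper opens to 85 mm and grips with 20 to 120 N. Pads are 22 mm wide; open, the fingers measure 114 mm over their backs; the gripper's body (76 mm by 85 mm) begins 54 mm behind the grasp point. The pads swing forward as they close: fully open they stand 13 mm farther back than shut.
Start: joints at [1.175, 0.053, 1.613, -0, 1.476, -0.119], TCP at [0.171, 0.601, 0.239] pointing down, gripper open.
Joint ranges: [-3.01, 3.01], [-1.01, 2.22], [0.06, 2.58], [-1.02, 4.17], [0.09, 2.62], [-3.14, 3.14]. Speed limits (rad/s): [2.57, 2.57, 3.14, 3.14, 3.14, 3.14].

## Interface

Orientations are given as a unit quaternion [w, x, y, z].
In Python, from plant import status, imaging, workorder, manip gives the robot as it stands.
- The arm moves only by the tool carry_out, never from a script. Its argument "moves" is one flat list of numbers, 5 for each row, row after row: the opening, from 0 (shut) to 1 (fully open), then the shift along the tool's x, y, z in cm, then the turn about the tool's x in rad. In form: [claw, tx, ty, tz, twist, claw, tx, ty, tz, twist, ...]. A call has 1 to 12 rows; each row is the pose to reach, as a shift and turn from the pose commanded when the call began, along the tool's axes at that moment; what a row does not reach only later rows make up. A row lasts 1/12 s, in which the tool goes at most 41.7 mm and 7.16 degrees, less where a joint would pass 70% of its speed; a pose out of reach is approached as far as the arm can. A call with a gripper value outside its range is refused whole. The fingers move at their own pace and stop on an object; the grip force is fixed at half the most. Time passes only in rows, so rows that repeat a pose let the fingers close. It gives the time, the measured TCP pose, the force and the opening at its end, in the units of the state.
- status.state(): the state, without advancing time (a new reading comes with each control period).
- imaging.grab_frame(name): name is "scene" or "top" or "wrist"; returns the picture (400x640x3 uint8, red, green, blue); there is no depth.
- imaging.camera_info(name): a dict with "K" (3x3 intrinsics, pixels), "R" (3x3) and "t" (3): a world point X has camera coordinates R X + t. Camera axes: x right, y down, z forward; pixel columns grow to the right and rows downward; lengths in m; the calibration is good to about 2 mm. A picture is of the moment at which its call begins: read the wrist's pose just before it. camera_info takes no time and is no camera call; for the wrist camera it gives the pose at the moment of the call.
- workorder.job_done(): hands the job in, once; it reports no verdict.
The state is a dict: "time": time; "joint_pos": joint angles; "joint_vel": joint speeds; "joint_efforts": joint torques, N m; "tool_pos": TCP position; "tool_rot": TCP orientation; "contact_force": force on the tool from outside, world axes, zero at the start; "ft_torque": the same for the moment, N m; "gripper_width": opening from 0.0 (shut) to 1.0 (fully open).
Only numpy, scipy, OpenCV 4.12 (cv2) and the standard library are available. Lean on these libraries where they do the work, as an engineer would, in place of code of your own. Each camera call takes 0.05 s, during which the arm holds its last target.

## Working session

There is one attempt and no reset: what is moved stays moved. The work goes in short steps, Python scripts to look and compute and a tool call to move; the robot and the scene stay as the last step left them, time stands still between calls to the robot, and variables do not carry over. Pictures are saved under pics/ and viewed, and the job is handed in when it is done.

Besides the shell and the picture viewer there is one more tool, called after "Emit:" as name(argument=value, ...), one argument or row to a line, values as JSON. carry_out: Moves the arm, as the interface text tells. Its arguments: {"type":"object","properties":{"moves":{"type":"array","items":{"type":"number"}}},"required":["moves"]}

```bash
ls; mkdir -p pics
python3 - <<'E'
from plant import status, imaging, workorder, manip
import cv2
print(status.state()); print(manip.tcp_to_tips)
for n in("scene","top","wrist"):
    print(n,imaging.camera_info(n))
    cv2.imwrite(f"pics/{n}0.png",imaging.grab_frame(n)[:,:,::-1])
E
```

```text
pics
{'time': 0.0, 'joint_pos': array([ 1.17497617e+00,  5.33751674e-02,  1.61426474e+00,  1.58815355e-06,
        1.47600117e+00, -1.18992726e-01]), 'joint_vel': array([-6.81945466e-04,  1.52320433e-03, -1.10185752e-04,  7.85477765e-04,
       -6.18936133e-03,  6.32116084e-05]), 'joint_efforts': array([ 1.72710534e-04, -3.93683374e+01, -3.70178139e+01, -9.22297477e-05,
        7.12513283e-03, -2.86367538e-05]), 'tool_pos': array([0.1705797 , 0.60065355, 0.23806913]), 'tool_rot': array([ 0.7001588 ,  0.09686084,  0.70052862, -0.09826128]), 'contact_force': array([-0.83823786,  0.66913091, -0.02743521]), 'ft_torque': array([-0.09455806,  0.02192332,  0.06788974]), 'gripper_width': 0.9949034838344869}
0.008
scene {'K': array([[384.60112996,   0.        , 313.9990121 ],
       [  0.        , 384.60112996, 199.83107149],
       [  0.        ,   0.        ,   1.        ]]), 'R': array([[ 0.79605528,  0.60512053, -0.01118615],
       [ 0.35927774, -0.48735356, -0.79586809],
       [-0.48704773,  0.62953606, -0.60536672]]), 't': array([-0.46884919, -0.15896363,  1.4443584 ])}
top {'K': array([[501.41325466,   0.        , 327.98394015],
       [  0.        , 501.41325466, 204.08359869],
       [  0.        ,   0.        ,   1.        ]]), 'R': array([[ 0.01941439, -0.99977386,  0.00867816],
       [-0.98374701, -0.02065143, -0.17836852],
       [ 0.1785074 , -0.0050742 , -0.98392549]]), 't': array([-0.01601888,  0.57459646,  1.44391616])}
wrist {'K': array([[292.38340888,   0.        , 319.16841293],
       [  0.        , 292.38340888, 194.85480758],
       [  0.        ,   0.        ,   1.        ]]), 'R': array([[ 0.27326804,  0.96193608, -0.00188639],
       [ 0.92565896, -0.2624279 ,  0.27255658],
       [ 0.26168697, -0.07622716, -0.96213791]]), 't': array([-0.62361243, -0.03466608,  0.38017658])}
```

View pics/scene0.png

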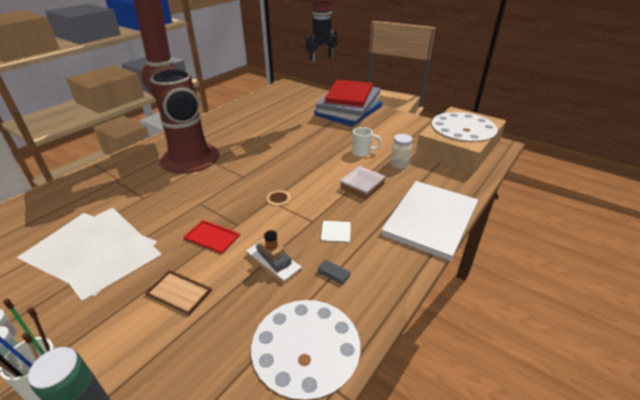

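View pics/top0.png

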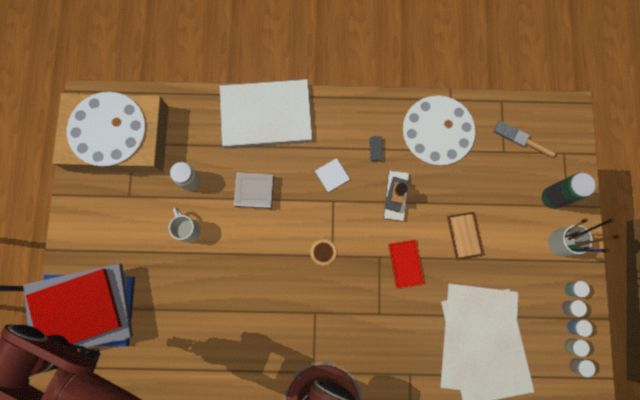

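View pics/wrist0.png

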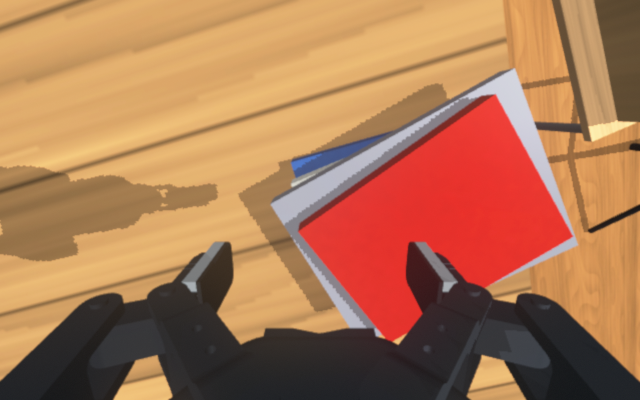

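The scene view shows the stack at (272,255), the bridge at (362,182), the coaster at (279,198), the tile at (336,232) and the wooden tray at (178,292). In the top view these are at (397,195), (253,190), (323,252), (332,175) and (466,235).

Look-alikes in the top view:
- **Tray:** the wooden one at (466,235) fits; the red one at (406,263) is not meant.
- **Tin:** the one in the stack at (397,195) fits; the small loose dark one at (376,149) is not meant.
- **White panel:** the one at the bottom of the stack fits; the canvas block at (266,113) and the paper at (487,340) do not.

Next I check these choices in a close crop.

```bash
cat > h.py <<'E'
import numpy as np, cv2
from plant import status, imaging, workorder, manip
from scipy.spatial.transform import Rotation as Rn
def ray(ci,uv,z):
    K,R,t=(np.array(ci[k]) for k in("K","R","t"))
    d=R.T@np.linalg.inv(K)@np.array([uv[0],uv[1],1.]); c=-R.T@t
    return c+d*(z-c[2])/d[2]
def proj(ci,X):
    p=np.array(ci["K"])@(np.array(ci["R"])@np.array(X)+np.array(ci["t"])); return p[:2]/p[2]
def rot():
    q=status.state()["tool_rot"]; return Rn.from_quat([q[1],q[2],q[3],q[0]]).as_matrix()
E
python3 - <<'E'
import cv2
t=cv2.imread("pics/top0.png")
cv2.imwrite("pics/top_crop.png",cv2.resize(t[130:280,220:500],None,fx=2.85,fy=2.85,interpolation=cv2.INTER_CUBIC))
s=cv2.imread("pics/scene0.png")
cv2.imwrite("pics/sc_crop.png",cv2.resize(s[160:320,140:400],None,fx=3,fy=3,interpolation=cv2.INTER_CUBIC))
E
```

```text
(no output)
```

View pics/top_crop.png

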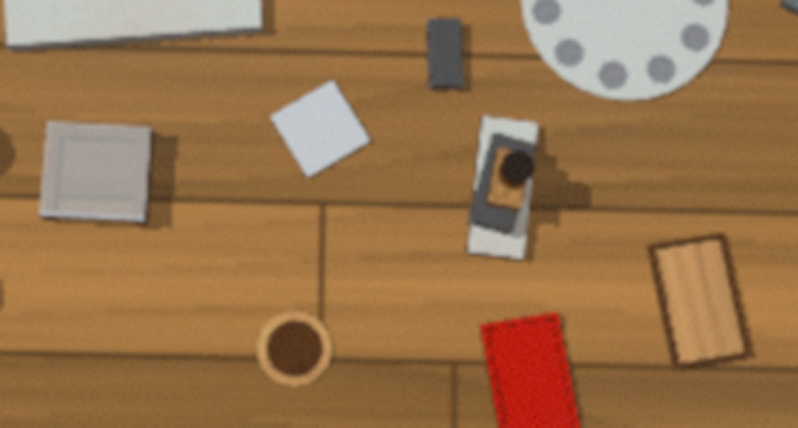

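View pics/sc_crop.png

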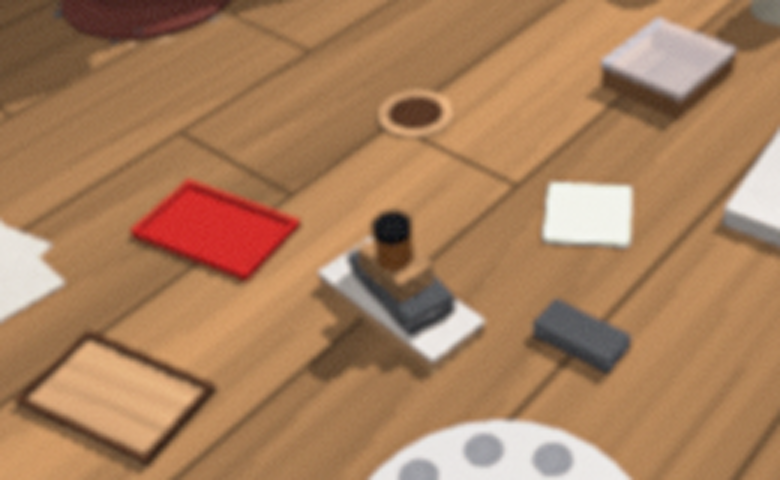

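The crop confirms the choices. The 100 mm tin lies on the white panel under the cork and the amber jar. The brown wooden tray with dark rims is at crop (700,300), and the short loose dark tin at (445,55) is the decoy.

Run:
```python
from h import *
ci=imaging.camera_info("top")
P=dict(tile=([(332,81),(271,118),(308,176),(369,140)],.006),bridge=([(46,121),(151,128),(147,221),(41,215)],.034),
coaster=([(295,348)],.004),tray=([(650,244),(723,235),(750,355),(679,367)],.01),panel=([(483,116),(539,123),(526,260),(469,252)],.018),jar=([(517,167)],.106))
for k,(p,z) in P.items():
    w=np.array([ray(ci,(u/2.85+220-.3,v/2.85+130-.3),z)[:2] for u,v in p])
    print(k,w.mean(0).round(4))
    if len(w)>1:
        d=np.roll(w,-1,0)-w; print("  len",np.linalg.norm(d,axis=1).round(3),"ang",np.degrees(np.arctan2(d[:,1],d[:,0])).round(1))
s=cv2.imread("pics/top0.png"); 
for nm,(u,v) in dict(mug=(183,230),wj=(181,172)).items(): print(nm,ray(ci,(u,v),.09)[:2].round(3))
R=rot(); print(R.round(3))
```

```text
tile [ 0.6758 -0.0153]
  len [0.079 0.076 0.078 0.078] ang [ 123.2 -146.9  -57.7   32.3]
bridge [0.6176 0.2221]
  len [0.113 0.101 0.112 0.102] ang [-92.7 179.8  87.9   0. ]
coaster [0.4364 0.0069]
tray [ 0.496  -0.4245]
  len [0.08  0.131 0.077 0.134] ang [ -81.7 -169.2  100.6   11.9]
panel [ 0.6125 -0.2144]
  len [0.061 0.151 0.061 0.15 ] ang [-96.1 174.2  83.1  -5.8]
jar [ 0.6158 -0.2147]
mug [0.484 0.411]
wj [0.654 0.428]
[[-0.001  0.273  0.962]
 [-0.002  0.962 -0.273]
 [-1.    -0.002 -0.   ]]
```

Emit:
carry_out(
  moves=[1,-3,-67,61,0,1,-3,-67,61,0,1,-3,-67,61,0,1,-3,-67,61,0,1,-3,-67,61,0,1,-3,-67,61,0,1,-3,-67,61,0,1,-3,-67,61,0,1,-3,-67,61,0,1,-3,-67,61,0,1,-3,-67,61,0,1,-3,-67,61,0],
)

```text
time: 1.15
tool_pos: [0.3936, 0.1519, 0.2558]
tool_rot: [0.701, 0.098, 0.7, -0.097]
contact_force: [0.9, 0.7, 0.7]
gripper_width: 0.999
```

Emit:
carry_out(
  moves=[1,-1.5,-29,27,-0.17,1,-1.5,-29,27,-0.17,1,-1.5,-29,27,-0.17,1,-1.5,-29,27,-0.17,1,-1.5,-29,27,-0.17,1,-1.5,-29,27,-0.17,1,-1.5,-29,27,-0.17,1,-1.5,-29,27,-0.17,1,-1.5,-29,27,-0.17,1,-1.5,-29,27,-0.17,1,-1.5,-29,27,-0.17,1,-1.5,-29,27,-0.17],
)

```text
time: 2.15
tool_pos: [0.5739, -0.2001, 0.2699]
tool_rot: [0.705, 0.039, 0.707, -0.038]
contact_force: [-0.0, 0.3, -1.1]
gripper_width: 1.002
```

```bash
cat >> h.py <<'E'
def snap(n,f):
    ci=imaging.camera_info(n); im=imaging.grab_frame(n)[:,:,::-1].copy()
    cv2.imwrite(f"pics/{f}.png",im); np.save(f"pics/{f}.npy",dict(ci,tool=status.state()["tool_pos"],rot=rot()),allow_pickle=True); return ci,im
def ld(f): return np.load(f"pics/{f}.npy",allow_pickle=True).item()
E
python3 - <<'E'
from h import *
snap("wrist","w1"); s=status.state(); print(s["time"],s["tool_pos"],rot().round(3))
E
```

```text
2.2 [ 0.57361191 -0.19898181  0.27009071] [[-0.001  0.107  0.994]
 [ 0.001  0.994 -0.107]
 [-1.     0.001 -0.001]]
```

View pics/w1.png

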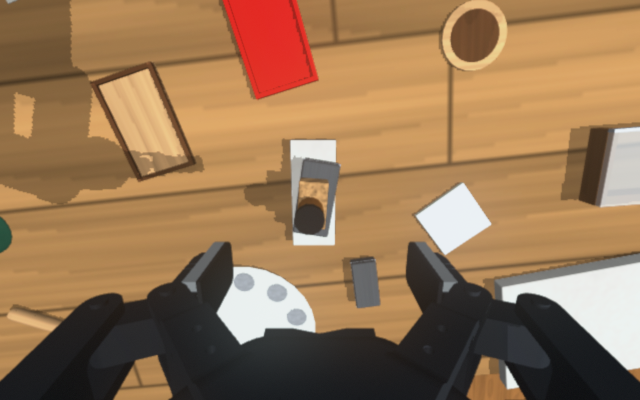

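The wrist picture shows the stack in the middle at (314,190), the tile at (453,218), the coaster at (474,35), the tray at (145,120) and the bridge at the right edge. I will enlarge it to measure.

Run:
```python
import cv2
t=cv2.imread("pics/w1.png")
cv2.imwrite("pics/w1c.png",cv2.resize(t[130:255,265:365],None,fx=4.6,fy=4.6,interpolation=cv2.INTER_CUBIC))
a=cv2.resize(t[50:190,80:210],None,fx=3,fy=3,interpolation=cv2.INTER_CUBIC)
b=cv2.resize(t[0:260,405:535],None,fx=3,fy=3,interpolation=cv2.INTER_CUBIC)[:590]
c=cv2.copyMakeBorder(a,0,b.shape[0]-a.shape[0],0,0,cv2.BORDER_CONSTANT)
cv2.imwrite("pics/w1d.png",cv2.hconcat([c,b]))
```

```text
(no output)
```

View pics/w1c.png

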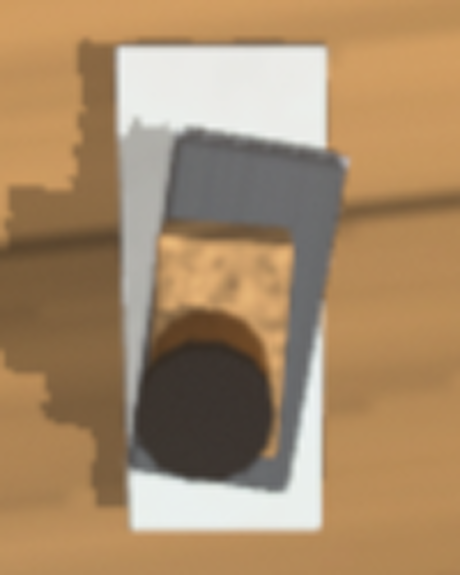

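View pics/w1d.png

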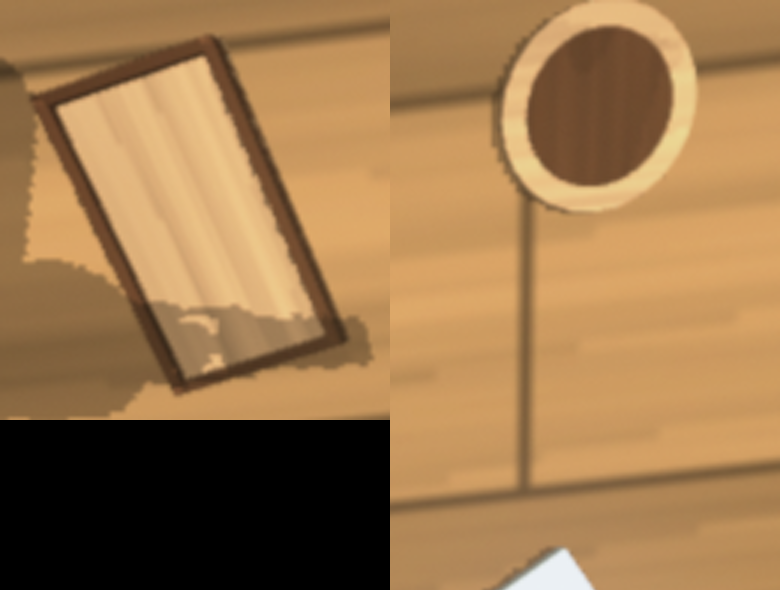

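Run:
```python
from h import *
ci=ld("w1")
c=lambda L:[(u/4.6+265-.4,v/4.6+130-.4) for u,v in L]
P=dict(jar=(c([(204,410)]),.106),blockend=(c([(160,237),(294,240)]),.066),tin=(c([(183,130),(347,160),(285,490),(128,465)]),.042),
panel=(c([(117,46),(327,46),(322,530),(131,530)]),.018),tray=([(u/3+79.7,v/3+49.7) for u,v in[(35,98),(215,37),(344,340),(178,392)]],.010),
coaster=([(474.2,34.8)],.004),tile=([(463,183),(414.5,216),(444,254),(491.5,219)],.006))
for k,(p,z) in P.items():
    w=np.array([ray(ci,q,z)[:2] for q in p])
    print(k,w.mean(0).round(4),w.round(3).tolist())
    if len(w)>1:
        d=np.roll(w,-1,0)-w; print("  len",np.linalg.norm(d,axis=1).round(3),"ang",np.degrees(np.arctan2(d[:,1],d[:,0])).round(1))
```

```text
jar [ 0.6139 -0.2157] [[0.614, -0.216]]
blockend [ 0.5822 -0.2073] [[0.58, -0.225], [0.584, -0.19]]
  len [0.035 0.035] ang [ 82.4 -97.6]
tin [ 0.6105 -0.2087] [[0.556, -0.217], [0.569, -0.173], [0.665, -0.2], [0.652, -0.245]]
  len [0.045 0.099 0.046 0.099] ang [  73.3  -15.7 -106.   163.7]
panel [ 0.612  -0.2123] [[0.534, -0.234], [0.541, -0.175], [0.69, -0.19], [0.683, -0.25]]
  len [0.06 0.15 0.06 0.15] ang [ 83.8  -6.  -96.3 173.9]
tray [ 0.4941 -0.4222] [[0.436, -0.476], [0.421, -0.394], [0.552, -0.369], [0.567, -0.451]]
  len [0.083 0.133 0.083 0.133] ang [ 100.4   10.8  -79.3 -169.2]
coaster [0.4331 0.0084] [[0.433, 0.008]]
tile [ 0.6731 -0.0149] [[0.621, -0.002], [0.663, -0.071], [0.729, -0.028], [0.68, 0.041]]
  len [0.081 0.079 0.084 0.073] ang [ -58.6   33.1  125.6 -144.1]
```

Emit:
carry_out(
  moves=[1,4,-1.15,4.3,0,1,8,-1.15,4.3,0,1,12,-1.15,4.3,0,1,14,-1.15,4.3,0,1,14,-1.15,4.3,0],
)

```text
time: 2.62
tool_pos: [0.6103, -0.211, 0.1217]
tool_rot: [0.701, 0.039, 0.711, -0.035]
contact_force: [-1.1, 1.3, -1.2]
gripper_width: 0.999
```

Run:
```python
from h import *
snap("wrist","w2"); s=status.state(); print(s["time"],s["tool_pos"],rot().round(3))
```

```text
2.6667 [ 0.61227361 -0.2120604   0.12611233] [[-0.009  0.105  0.994]
 [ 0.004  0.994 -0.105]
 [-1.     0.003 -0.009]]
```

View pics/w2.png

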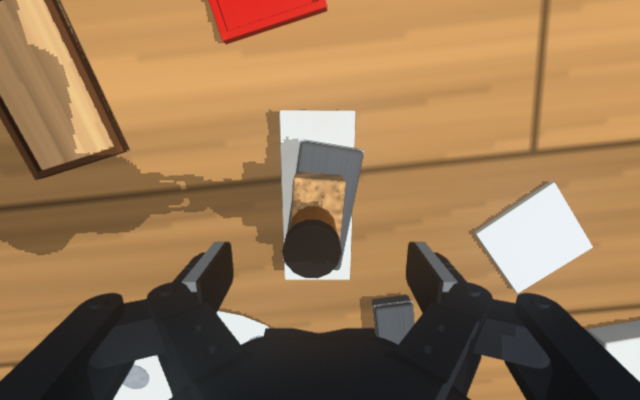

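The cap is at (312,249), between the pads.

Run:
```python
from h import *
ci=ld("w2"); p=ray(ci,(312,248.5),.106); print(p, rot().T@(p-ci["tool"]))
for q in [(297,140),(364,152),]: print(ray(ci,q,.042))
```

```text
[ 0.61390355 -0.21556358  0.106     ] [ 0.02008193 -0.00338167  0.00217139]
[ 0.55711223 -0.22139405  0.042     ]
[ 0.57098971 -0.17329893  0.042     ]
```

Emit:
carry_out(
  moves=[1,1.5,-0.3,0.1,0,1,3,-0.3,0.1,0,1,4.5,-0.3,0.1,0,1,4.5,-0.3,0.1,0,0,4.5,-0.3,0.1,0,0,4.5,-0.3,0.1,0,0,4.5,-0.3,0.1,0,0,4.5,-0.3,0.1,0,0,4.5,-0.3,0.1,0,0,4.5,-0.3,0.1,0],
)

```text
time: 3.5
tool_pos: [0.6169, -0.2185, 0.0872]
tool_rot: [0.707, 0.037, 0.705, -0.038]
contact_force: [1.0, -0.3, 4.0]
gripper_width: 0.374
```

Run:
```python
from h import *
snap("wrist","w3"); s=status.state(); print(s["time"],s["tool_pos"],s["gripper_width"],s["contact_force"],rot().round(3))
```

```text
3.55 [ 0.61690902 -0.21843145  0.0871819 ] 0.37540967436514017 [0.71819311 1.22257817 4.55052398] [[ 0.002  0.107  0.994]
 [-0.001  0.994 -0.107]
 [-1.    -0.001  0.002]]
```

View pics/w3.png

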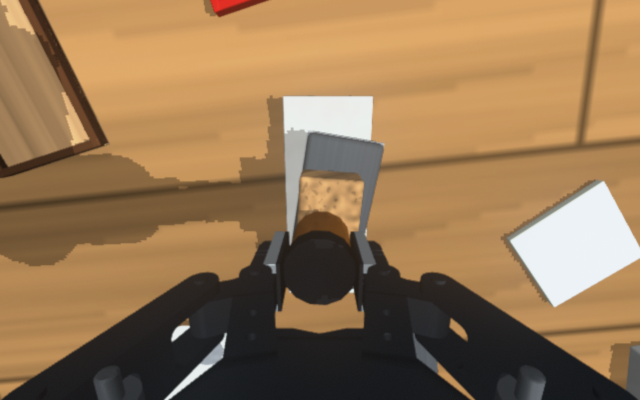

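Gripped at 0.375, about 32 mm. Lifting straight up slowly.

Emit:
carry_out(
  moves=[0,-0.7,0,0,0,0,-2,0,0,0,0,-4,0,0,0,0,-6,0,0,0,0,-7.5,0,0,0,0,-8,0,0,0,0,-8,0,0,0],
)

```text
time: 4.13
tool_pos: [0.6172, -0.2186, 0.1686]
tool_rot: [0.707, 0.037, 0.705, -0.038]
contact_force: [1.1, -0.2, -0.6]
gripper_width: 0.372
```

Run:
```python
from h import *
snap("wrist","w4"); s=status.state(); print(s["time"],s["tool_pos"],s["gripper_width"],s["contact_force"],rot().round(3))
```

```text
4.1833 [ 0.61636533 -0.21815288  0.16663604] 0.36966051531148425 [ 0.42054952 -0.94428041 -1.89901166] [[ 0.001  0.107  0.994]
 [-0.001  0.994 -0.107]
 [-1.    -0.     0.001]]
```

View pics/w4.png

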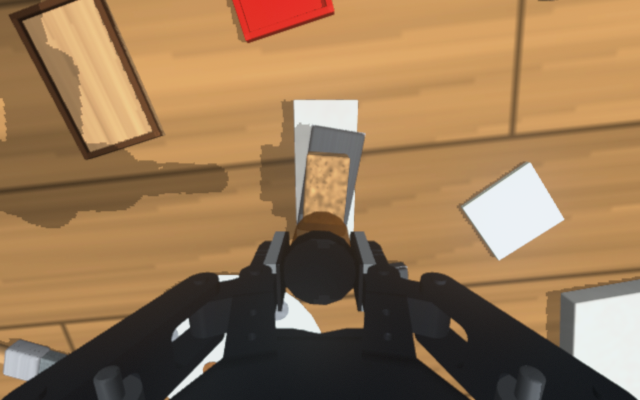

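The jar hangs upright with the cap at (320,268), and the cork stays on the tin.

Run:
```python
from h import *
ci=ld("w4"); p=ray(ci,(320,268),ci["tool"][2]+.0188); print(p, ci["rot"].T@(p-ci["tool"]))
d=np.array([.4347,.0077,0])-p; print(ci["rot"].T@d)
```

```text
[ 0.61524275 -0.21816858  0.18543604] [-0.01880131 -0.00014337 -0.00109113]
[ 0.18509398  0.20541875 -0.20381898]
```

Emit:
carry_out(
  moves=[0,0,1,-1,0,0,0,3,-3,0,0,0,5,-5,0,0,0,7.5,-7.5,0,0,0,10,-10,0,0,0,12.5,-12.5,0,0,0,15,-15,0,0,0,17.5,-17.5,0,0,0,19.5,-19.4,0,0,0,20.5,-20.4,0,0,0,20.5,-20.4,0,0,0,20.5,-20.4,0],
)

```text
time: 5.18
tool_pos: [0.4343, 0.0079, 0.1646]
tool_rot: [0.706, 0.037, 0.707, -0.037]
contact_force: [0.7, -1.1, -1.1]
gripper_width: 0.372
```

Run:
```python
from h import *
snap("wrist","w5"); s=status.state(); print(s["time"],s["tool_pos"],s["gripper_width"],s["contact_force"],rot().round(3))
```

```text
5.2333 [0.43484374 0.00740185 0.1649854 ] 0.36848734068657546 [ 0.72496903  0.65712614 -0.4206082 ] [[-0.001  0.106  0.994]
 [-0.     0.994 -0.106]
 [-1.    -0.    -0.001]]
```

View pics/w5.png

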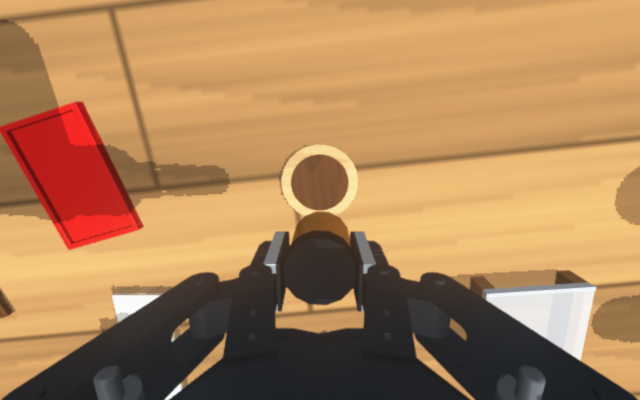

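The coaster is at (319.5,182), directly ahead along the tool's axis.

Run:
```python
from h import *
ci=ld("w5"); im=cv2.imread("pics/w5.png")
for q in [(319.5,182)]:
    p=ray(ci,q,.004); print(p, ci["rot"].T@(p-ci["tool"]))
for q in [(319.5,144),(281,181),(358,181)]: print(ray(ci,q,.004).round(4))
```

```text
[0.43388913 0.0080746  0.004     ] [ 0.16098624  0.00061789 -0.00084336]
[0.3949 0.0122 0.004 ]
[ 0.4286 -0.0316  0.004 ]
[0.437 0.048 0.004]
```

Emit:
carry_out(
  moves=[0,2,0,0,0,0,5,0,0,0,0,8,0,0,0,0,11,0,0,0,0,12.5,0,0,0,0,13.3,0,0,0,0,13.6,0,0,0,0,13.8,0,0,0,0,13.8,0,0,0,0,13.8,0,0,0],
)

```text
time: 6.07
tool_pos: [0.4364, 0.0072, 0.0292]
tool_rot: [0.707, 0.038, 0.705, -0.038]
contact_force: [0.1, 0.1, 1.1]
gripper_width: 0.371
```

Emit:
carry_out(
  moves=[0,0.1,0,0,0,0,0.2,0,0,0,0,0.3,0,0,0,0,0.3,0,0,0],
)

```text
time: 6.4
tool_pos: [0.4355, 0.0075, 0.0252]
tool_rot: [0.706, 0.038, 0.706, -0.038]
contact_force: [1.1, 0.1, -0.2]
gripper_width: 0.373
```

Emit:
carry_out(
  moves=[0,0.1,0,0,0,0,0.1,0,0,0],
)

```text
time: 6.57
tool_pos: [0.436, 0.0075, 0.0251]
tool_rot: [0.707, 0.038, 0.706, -0.038]
contact_force: [-2.4, -0.2, 7.0]
gripper_width: 0.372
```

Contact at 7 N: the jar stands on the coaster. Opening and rising.

Emit:
carry_out(
  moves=[0.55,0,0,0,0,0.6,0,0,0,0,0.8,0,0,0,0,1,0,0,0,0,1,-1,0,0,0,1,-3,0,0,0,1,-6,0,0,0,1,-10,0,0,0,1,-14,0,0,0,1,-16,0,0,0,1,-16,0,0,0],
)

```text
time: 7.48
tool_pos: [0.4386, 0.007, 0.1914]
tool_rot: [0.71, 0.037, 0.702, -0.038]
contact_force: [-0.3, -0.1, 0.3]
gripper_width: 1.001
```

Run:
```python
from h import *
snap("wrist","w6"); s=status.state(); print(s["time"],s["tool_pos"],rot().round(3))
```

```text
7.5333 [0.43707859 0.00725511 0.18804948] [[ 0.007  0.107  0.994]
 [-0.001  0.994 -0.107]
 [-1.    -0.     0.008]]
```

View pics/w6.png

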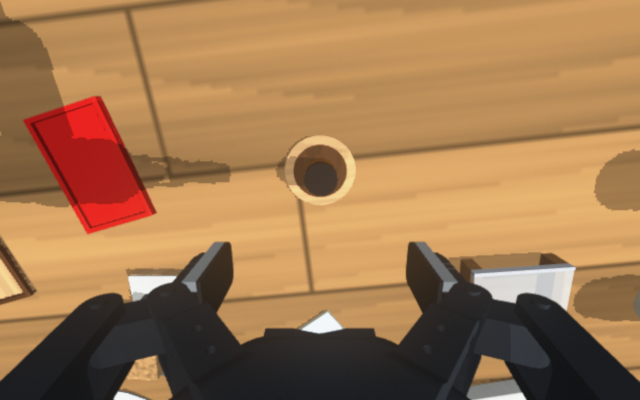

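The jar stands on the coaster with the cap at (321,179), coaster at (320,171). Back to the stack.

Emit:
carry_out(
  moves=[1,0,-3,2.7,0,1,0,-6,5.4,0,1,0,-9,8.1,0,1,0,-12,10.8,0,1,0,-15,13.5,0,1,0,-17.5,15.6,0,1,0,-19,16.9,0,1,0,-19,16.9,0,1,0,-19,16.9,0,1,0,-19,16.9,0],
)

```text
time: 8.37
tool_pos: [0.5818, -0.1985, 0.1823]
tool_rot: [0.705, 0.038, 0.707, -0.037]
contact_force: [0.2, 1.2, -0.2]
gripper_width: 1.0
```

Run:
```python
from h import *
ci,t=snap("wrist","w7"); s=status.state(); print(s["time"],s["tool_pos"],rot().round(3))
cv2.imwrite("pics/w7c.png",cv2.resize(t[110:260,240:400],None,fx=4,fy=4,interpolation=cv2.INTER_CUBIC))
ci=ld("w6")
print("jar",ray(ci,(321,179),.044),"coaster",ray(ci,(320,170.5),.004))
```

```text
8.4167 [ 0.58192204 -0.1982536   0.18271035] [[-0.002  0.106  0.994]
 [ 0.001  0.994 -0.106]
 [-1.     0.001 -0.002]]
jar [0.43426938 0.00903722 0.044     ] coaster [0.4339375  0.00816337 0.004     ]
```

View pics/w7c.png

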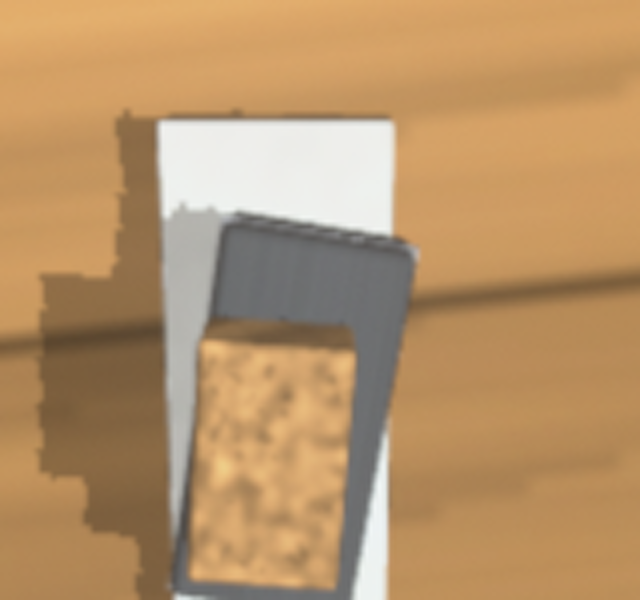

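Run:
```python
from h import *
ci=ld("w7")
for k,L,z in [("block",[(200,340),(355,345),(337,590),(190,580)],.066),("tinend",[(225,222),(413,250)],.042),("panelend",[(158,120),(394,120)],.018)]:
    w=np.array([ray(ci,(u/4+239.6,v/4+109.6),z)[:2] for u,v in L])
    d=np.roll(w,-1,0)-w; print(k,w.mean(0).round(4),np.linalg.norm(d,axis=1).round(3),np.degrees(np.arctan2(d[:,1],d[:,0])).round(1))
    print(ci["rot"].T@(np.append(w.mean(0),.05)-ci["tool"]))
```

```text
block [ 0.6116 -0.2129] [0.035 0.061 0.035 0.059] [  81.9   -9.7 -100.4  170. ]
[ 0.13263271 -0.01153696  0.03136343]
tinend [ 0.5634 -0.1963] [0.046 0.046] [  75.3 -104.7]
[ 0.13274933 -0.00016017 -0.01831265]
panelend [ 0.5371 -0.2045] [0.06 0.06] [ 83.9 -96.1]
[ 0.13279197 -0.01106595 -0.04363199]
```

Emit:
carry_out(
  moves=[1,2,-1.1,3.1,0.06,1,5,-1.1,3.1,0.06,1,8,-1.1,3.1,0.06,1,10,-1.1,3.1,0.06,1,11.5,-1.1,3.1,0.06,1,12.5,-1.1,3.1,0.06,1,12.7,-1.1,3.1,0.06,1,12.7,-1.1,3.1,0.06],
)

```text
time: 9.08
tool_pos: [0.6125, -0.2133, 0.057]
tool_rot: [0.705, 0.059, 0.705, -0.059]
contact_force: [0.2, 0.1, 0.4]
gripper_width: 0.998
```

Run:
```python
from h import *
snap("wrist","w8"); s=status.state(); print(s["time"],s["tool_pos"],s["contact_force"],rot().round(3))
```

```text
9.1333 [ 0.61322924 -0.21370704  0.05814279] [-0.06889715 -1.18399558 -0.1397626 ] [[ 0.002  0.166  0.986]
 [-0.001  0.986 -0.166]
 [-1.    -0.001  0.002]]
```

View pics/w8.png

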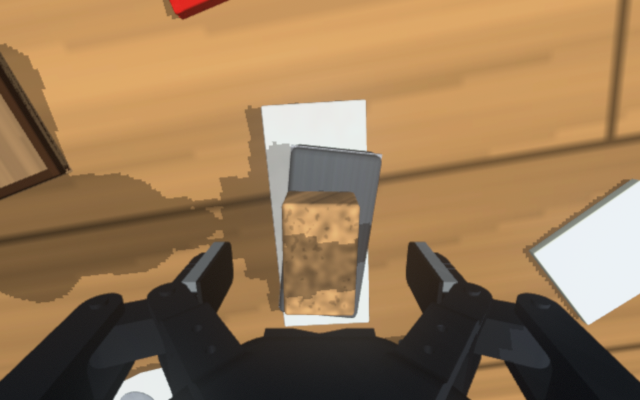

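The block sits centred between the pads at (320,260). A few millimetres lower, then close.

Emit:
carry_out(
  moves=[1,0.4,0,0,0,0,0.4,0,0,0,0,0.4,0,0,0,0,0.4,0,0,0,0,0.4,0,0,0,0,0.4,0,0,0,0,0.4,0,0,0,0,0.4,0,0,0],
)

```text
time: 9.8
tool_pos: [0.6131, -0.2139, 0.0536]
tool_rot: [0.705, 0.059, 0.704, -0.059]
contact_force: [0.2, 0.1, 2.7]
gripper_width: 0.405
```

Emit:
carry_out(
  moves=[0,-0.6,0,0,0,0,-2,0,0,0,0,-4,0,0,0,0,-6,0,0,0,0,-8,0.5,0,0,0,-9,2.5,0.4,0,0,-9,5,0.8,0,0,-9,8,1.2,0,0,-9,11,1.5,0,0,-9,14,1.9,0,0,-9,16,2.2,0,0,-9,16,2.2,0],
)

```text
time: 10.8
tool_pos: [0.6616, -0.0557, 0.1439]
tool_rot: [0.705, 0.058, 0.704, -0.057]
contact_force: [-0.9, -0.2, -0.8]
gripper_width: 0.405
```

Run:
```python
from h import *
snap("wrist","w9"); s=status.state(); print(s["time"],s["tool_pos"],s["contact_force"],s["gripper_width"],rot().round(3))
```

```text
10.85 [ 0.66117043 -0.05768355  0.14373134] [-0.11151345 -0.30496203 -0.43978785] 0.40705153901608293 [[ 0.001  0.163  0.987]
 [-0.     0.987 -0.163]
 [-1.    -0.     0.001]]
```

View pics/w9.png

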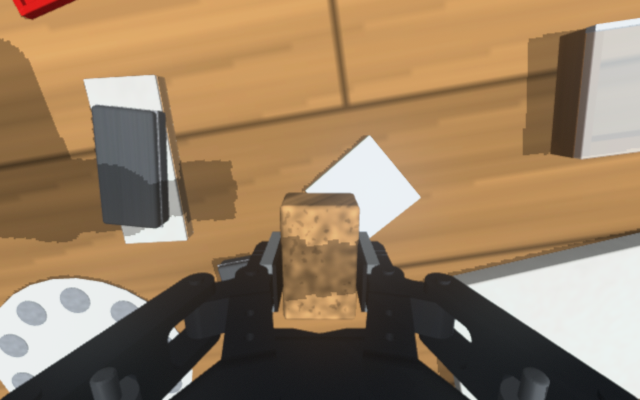

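Run:
```python
from h import *
ci=ld("w9")
a,b=[ray(ci,q,.006)[:2] for q in[(369.5,135.5),(420.5,197.5)]]
e=b-a; L=np.linalg.norm(e); print(a,b,L,np.degrees(np.arctan2(e[1],e[0])))
n=np.array([e[1],-e[0]])/L; c=(a+b)/2+n*.04; print(c)
p=ray(ci,(320,257),ci["tool"][2]+.0124); print("blk",p,ci["rot"].T@(p-ci["tool"]))
print("shift",ci["rot"].T@(np.append(c,p[2])-p))
```

```text
[ 0.62044162 -0.00205223] [0.68768187 0.04022716] 0.07942793881503593 32.160901615841084
[ 0.67535369 -0.0147748 ]
blk [ 0.65668495 -0.05477631  0.15613134] [-0.01240274  0.00213654 -0.00489273]
shift [3.92467926e-06 4.25094581e-02 1.18990942e-02]
```

Emit:
carry_out(
  moves=[0,0,2,0.4,0,0,0,4,0.8,0,0,1,4.4,0.9,0,0,3,4.4,0.9,0,0,6,4.4,0.9,0,0,9,4.4,0.9,0,0,11,4.4,0.9,0,0,11.8,4.4,0.9,0,0,12,4.4,0.9,0,0,12.1,4.4,0.9,0,0,12.1,4.4,0.9,0],
)

```text
time: 11.77
tool_pos: [0.6781, -0.0183, 0.0236]
tool_rot: [0.706, 0.059, 0.704, -0.059]
contact_force: [-0.8, 0.4, 0.3]
gripper_width: 0.412
```

Emit:
carry_out(
  moves=[0,0.2,0.3,0,0,0,0.4,0.3,0,0,0,0.5,0.3,0,0,0,0.6,0.3,0,0,0,0.6,0.3,0,0],
)

```text
time: 12.18
tool_pos: [0.6783, -0.0145, 0.0176]
tool_rot: [0.705, 0.059, 0.704, -0.059]
contact_force: [-2.6, 1.4, 5.0]
gripper_width: 0.404
```

Contact at 5 N: the block is on the tile. Release, rise and check.

Emit:
carry_out(
  moves=[0.6,0,0,0,0,0.8,0,0,0,0,1,0,0,0,0,1,-1,0,0,0,1,-3,0,0,0,1,-6,0,0,0,1,-10,0,0,0,1,-13,0,-1.5,0,1,-15,0,-3,0,1,-15,0,-4,0,1,-15,0,-4,0,1,-15,0,-4,0],
)

```text
time: 13.18
tool_pos: [0.6372, -0.0079, 0.1649]
tool_rot: [0.704, 0.059, 0.705, -0.059]
contact_force: [0.1, -0.2, -0.2]
gripper_width: 0.999
```

Run:
```python
from h import *
snap("wrist","w10"); s=status.state(); print(s["time"],s["tool_pos"],rot().round(3))
```

```text
13.2333 [ 0.63716704 -0.00795529  0.16401641] [[-0.003  0.166  0.986]
 [ 0.     0.986 -0.166]
 [-1.    -0.    -0.003]]
```

View pics/w10.png

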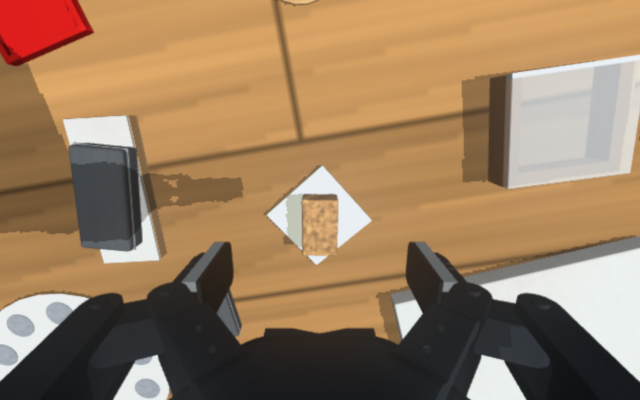

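Run:
```python
from h import *
ci=ld("w10")
for k,L,z in [("block",[(303,200),(338,200),(337,255),(303,255)],.030),("tile",[(322,165),(266,214),(318,265),(372,219)],.006),("bridge",[(510,72),(508.5,188)],.034),("br2",[(510,72),(638,57)],.034)]:
    w=np.array([ray(ci,q,z)[:2] for q in L])
    d=np.roll(w,-1,0)-w; print(k,w.mean(0).round(4),w.round(3).tolist(),np.linalg.norm(d,axis=1).round(3),np.degrees(np.arctan2(d[:,1],d[:,0])).round(1))
```

```text
block [ 0.6777 -0.0139] [[0.646, -0.026], [0.652, 0.008], [0.709, -0.002], [0.704, -0.036]] [0.034 0.059 0.035 0.059] [ 80.4  -9.5 -99.6 169.6]
tile [ 0.6745 -0.0141] [[0.619, -0.002], [0.662, -0.07], [0.731, -0.025], [0.686, 0.041]] [0.08  0.082 0.08  0.079] [ -58.    32.9  123.9 -147. ]
bridge [0.6139 0.1682] [[0.562, 0.168], [0.665, 0.168]] [0.103 0.103] [ -0.3 179.7]
br2 [0.5654 0.2212] [[0.562, 0.168], [0.568, 0.274]] [0.106 0.106] [ 86.8 -93.2]
```

The block is within 3 mm of the tile's middle, at (320,228) against (320,216). Now the tin.

Emit:
carry_out(
  moves=[1,0,-3,-0.2,0.1,1,0,-6,-0.4,0.1,1,0,-9,-0.6,0.1,1,0,-12,-0.8,0.1,1,0,-15,-1,0.1,1,0,-17.5,-1.2,0.1,1,0,-19,-1.4,0.1,1,0,-19.7,-1.5,0.1,1,0,-19.7,-1.5,0.1,1,0,-19.7,-1.5,0.1],
)

```text
time: 14.07
tool_pos: [0.5905, -0.1991, 0.165]
tool_rot: [0.7, 0.094, 0.701, -0.094]
contact_force: [-0.9, 0.5, 0.7]
gripper_width: 0.997
```

Run:
```python
from h import *
ci,t=snap("wrist","w11"); s=status.state(); print(s["time"],s["tool_pos"],rot().round(3))
cv2.imwrite("pics/w11c.png",cv2.resize(t[110:290,230:410],None,fx=3.3,fy=3.3,interpolation=cv2.INTER_CUBIC))
```

```text
14.1167 [ 0.59074518 -0.19873158  0.16530725] [[-0.001  0.263  0.965]
 [ 0.001  0.965 -0.263]
 [-1.     0.001 -0.001]]
```

View pics/w11c.png

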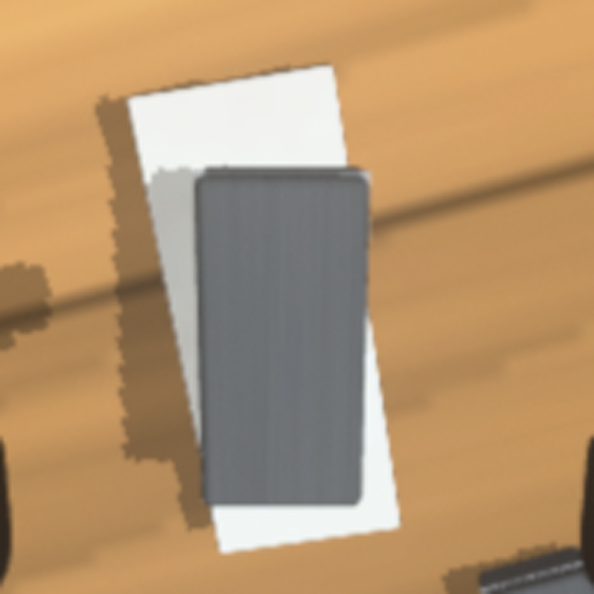

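Run:
```python
from h import *
ci=ld("w11")
for k,L,z in [("tin",[(196,172),(369.5,173),(361.5,505),(204.5,505)],.042),("panel",[(128,98),(333,66),(399,527),(220,552)],.018)]:
    w=np.array([ray(ci,(u/3.3+229.7,v/3.3+109.7),z)[:2] for u,v in L])
    d=np.roll(w,-1,0)-w; print(k,w.mean(0).round(4),np.linalg.norm(d,axis=1).round(3),np.degrees(np.arctan2(d[:,1],d[:,0])).round(1))
    print(ci["rot"].T@(np.append(w.mean(0),.035)-ci["tool"]))
```

```text
tin [ 0.6112 -0.2087] [0.047 0.1   0.047 0.1  ] [  74.4  -15.5 -105.3  164.6]
[ 0.13028557 -0.0043241   0.02250867]
panel [ 0.612  -0.2126] [0.06 0.15 0.06 0.15] [ 83.4  -6.4 -96.4 173.7]
[ 0.1302815  -0.00788488  0.02430417]
```

Emit:
carry_out(
  moves=[1,3,-0.45,2.3,0,1,6,-0.45,2.3,0,1,9,-0.45,2.3,0,1,11,-0.45,2.3,0,1,12.5,-0.45,2.3,0,1,13.2,-0.45,2.3,0,1,13.3,-0.45,2.3,0,1,13.3,-0.45,2.3,0,1,13.3,-0.45,2.3,0],
)

```text
time: 14.87
tool_pos: [0.613, -0.2105, 0.0349]
tool_rot: [0.702, 0.094, 0.7, -0.094]
contact_force: [1.2, 0.7, 0.7]
gripper_width: 0.998
```

Emit:
carry_out(
  moves=[1,0.3,0,0,0,1,0.3,0,0,0,0,0.3,0,0,0,0,0.3,0,0,0,0,0.3,0,0,0,0,0.3,0,0,0,0,0.3,0,0,0,0,0.3,0,0,0],
)

```text
time: 15.53
tool_pos: [0.612, -0.2105, 0.0305]
tool_rot: [0.701, 0.094, 0.7, -0.094]
contact_force: [0.9, -0.4, 3.1]
gripper_width: 0.548
```

Run:
```python
from h import *
snap("wrist","w12"); s=status.state(); print(s["time"],s["tool_pos"],s["contact_force"],rot().round(3))
```

```text
15.5833 [ 0.61198663 -0.21048522  0.03045902] [0.41197701 0.9830387  2.4529606 ] [[ 0.001  0.264  0.965]
 [-0.001  0.965 -0.264]
 [-1.    -0.     0.001]]
```

View pics/w12.png

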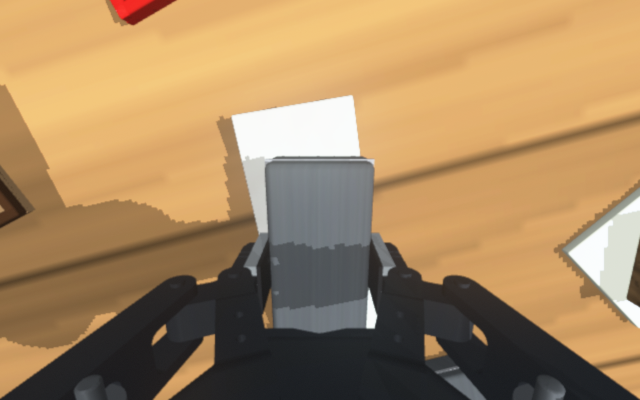

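Tin gripped (reading 46.6 mm). Lift, carry to the tray and turn.

Emit:
carry_out(
  moves=[0,-0.6,0,0,0,0,-2,0,0,0,0,-4,0,0,0,0,-6,-1.5,-0.3,-0.05,0,-8,-4,-0.9,-0.12,0,-10,-7,-1.7,-0.2,0,-11,-10,-2.4,-0.28,0,-11,-13,-3.2,-0.36,0,-11,-16,-3.9,-0.42,0,-11,-18,-4.3,-0.455,0,-11,-18,-4.3,-0.455,0,-11,-18,-4.3,-0.455],
)

```text
time: 16.58
tool_pos: [0.5221, -0.3732, 0.1405]
tool_rot: [0.704, -0.065, 0.704, 0.066]
contact_force: [-0.2, 0.8, -0.5]
gripper_width: 0.546
```

Run:
```python
from h import *
snap("wrist","w13"); s=status.state(); print(s["time"],s["tool_pos"],s["contact_force"],s["gripper_width"],rot().round(3))
```

```text
16.6333 [ 0.52256301 -0.37231884  0.14029673] [ 0.32544127 -0.12096309 -0.74156444] 0.5430533291229641 [[ 0.    -0.186  0.983]
 [ 0.     0.983  0.186]
 [-1.     0.     0.   ]]
```

View pics/w13.png

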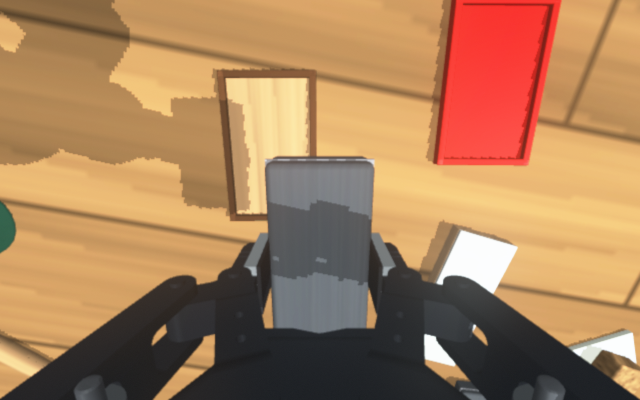

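Run:
```python
from h import *
ci=ld("w13")
a,b,c=[ray(ci,q,.01)[:2] for q in[(218,70.5),(316.5,70.5),(231,219.5)]]
print(np.linalg.norm(b-a),np.linalg.norm(c-a),np.degrees(np.arctan2(*(c-a)[::-1])))
m=(b+c)/2; print(m,ci["rot"].T@(np.append(m,0)-ci["tool"]))
```

```text
0.08321779777411165 0.13407334907687762 10.60776156840909
[ 0.4938935  -0.42301217] [ 0.14026608 -0.04452876 -0.03765027]
```

Emit:
carry_out(
  moves=[0,0,-2,-1.6,0,0,0,-4,-3.2,0,0,1,-4.45,-3.65,0,0,3,-4.45,-3.65,0,0,6,-4.45,-3.65,0,0,9,-4.45,-3.65,0,0,10.8,-4.45,-3.65,0,0,11.5,-4.45,-3.65,0,0,11.7,-4.45,-3.65,0,0,11.7,-4.45,-3.65,0,0,11.7,-4.45,-3.65,0],
)

```text
time: 17.55
tool_pos: [0.4964, -0.4236, 0.0247]
tool_rot: [0.705, -0.067, 0.703, 0.066]
contact_force: [-0.1, 0.6, -0.4]
gripper_width: 0.545
```

Emit:
carry_out(
  moves=[0,0.3,0,0,0,0,0.5,0,0,0,0,0.6,0,0,0,0,0.7,0,0,0,0,0.75,0,0,0,0,0.75,0,0,0],
)

```text
time: 18.05
tool_pos: [0.4955, -0.4235, 0.0175]
tool_rot: [0.704, -0.067, 0.704, 0.066]
contact_force: [-2.5, 2.1, 7.8]
gripper_width: 0.548
```

Emit:
carry_out(
  moves=[0.7,0,0,0,0,0.85,0,0,0,0,1,0,0,0,0,1,-1,0,0,0,1,-3,0,0,0,1,-6,0,0,0,1,-9,0,0,0,1,-12,0,0,0,1,-14,0,-1.5,0,1,-15,0,-2.5,0,1,-15,0,-2.5,0,1,-15,0,-2.5,0],
)

```text
time: 19.05
tool_pos: [0.4701, -0.4278, 0.1652]
tool_rot: [0.704, -0.066, 0.704, 0.066]
contact_force: [0.7, 0.2, -0.3]
gripper_width: 1.0
```

Run:
```python
from h import *
snap("wrist","w14"); s=status.state(); print(s["time"],s["tool_pos"],rot().round(3))
```

```text
19.1 [ 0.46990265 -0.42712363  0.16378836] [[-0.001 -0.186  0.982]
 [ 0.002  0.982  0.186]
 [-1.     0.002 -0.001]]
```

View pics/w14.png

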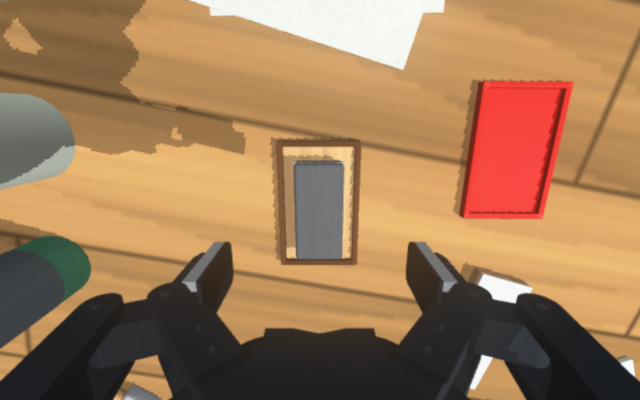

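Run:
```python
from h import *
ci=ld("w14")
for k,L,z in [("tin",[(294,163),(344,162),(343,259),(296,259)],.029),("tray",[(276,140),(361,139),(357,264),(281,264)],.01)]:
    w=np.array([ray(ci,q,z)[:2] for q in L])
    d=np.roll(w,-1,0)-w; print(k,w.mean(0).round(4),np.linalg.norm(d,axis=1).round(3),np.degrees(np.arctan2(d[:,1],d[:,0])).round(1))
d=np.array([.575,-.205,.165])-ci["tool"]; print(ci["rot"].T@d)
```

```text
tin [ 0.4951 -0.4228] [0.047 0.101 0.048 0.1  ] [ 101.9   11.5  -79.3 -169.4]
tray [ 0.4936 -0.4236] [0.083 0.137 0.084 0.136] [ 101.4   11.1  -79.3 -169.2]
[-0.00092691  0.19862967  0.14467628]
```

The tin lies in the tray within 2 mm and about 1° of it. Now the panel.

Emit:
carry_out(
  moves=[1,0,2.5,1.8,0.05,1,0,5,3.6,0.1,1,0,7.5,5.4,0.15,1,0,10,7.2,0.2,1,0,12.5,9,0.25,1,0,15,10.8,0.295,1,0,17.5,11.5,0.295,1,0,19,11.5,0.295,1,0,19.8,11.5,0.295,1,0,19.8,11.5,0.295,1,0,19.8,11.5,0.295],
)

```text
time: 20.02
tool_pos: [0.5459, -0.2121, 0.1646]
tool_rot: [0.706, 0.038, 0.706, -0.038]
contact_force: [-0.0, -0.7, 0.1]
gripper_width: 0.999
```

Run:
```python
from h import *
ci,t=snap("wrist","w15"); s=status.state(); print(s["time"],s["tool_pos"],rot().round(3))
cv2.imwrite("pics/w15c.png",cv2.resize(t[110:290,230:410],None,fx=3.3,fy=3.3,interpolation=cv2.INTER_CUBIC))
```

```text
20.0667 [ 0.54604758 -0.21259866  0.16498282] [[-0.     0.108  0.994]
 [-0.     0.994 -0.108]
 [-1.    -0.    -0.   ]]
```

View pics/w15c.png

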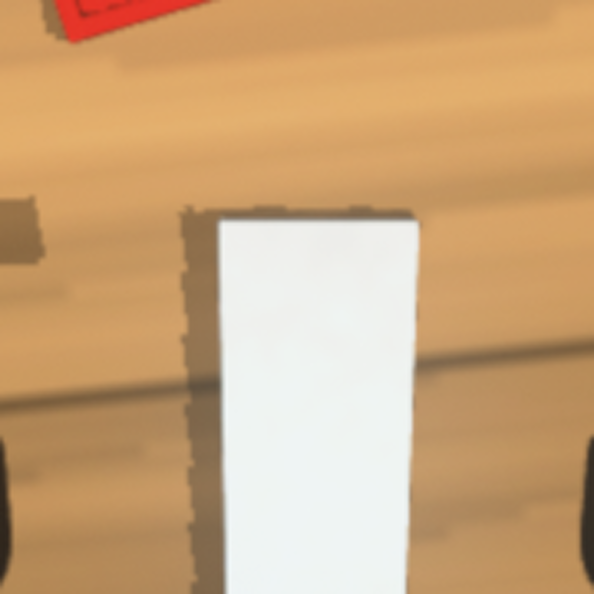

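Run:
```python
from h import *
ci=ld("w15")
w=np.array([ray(ci,(u/3.3+229.7,v/3.3+109.7),.018) for u,v in [(219,219),(418,219),(407,590),(226.5,590)]])
for a,b in[(0,1),(1,2),(0,3)]:
    d=w[b]-w[a]; print(np.linalg.norm(d[:2]),np.degrees(np.arctan2(d[1],d[0])))
e=(w[0]+w[1])/2; print("end",e, ci["rot"].T@(e-ci["tool"]))
```

```text
0.059472017953120584 83.87771254664665
0.1266682407261007 -5.807515420746876
0.12667062566306256 -6.219806183872441
end [ 0.53703912 -0.20435461  0.018     ] [ 0.14698465  0.00727998 -0.00977654]
```

Emit:
carry_out(
  moves=[1,3,0.7,1.5,0,1,6,0.7,1.5,0,1,9,0.7,1.5,0,1,12,0.7,1.5,0,1,13.5,0.7,1.5,0,1,14.3,0.7,1.5,0,1,14.6,0.7,1.5,0,1,14.6,0.7,1.5,0,1,14.6,0.7,1.5,0],
)

```text
time: 20.82
tool_pos: [0.5631, -0.2074, 0.0209]
tool_rot: [0.707, 0.038, 0.705, -0.038]
contact_force: [-0.2, 0.1, -0.6]
gripper_width: 1.002
```

Run:
```python
from h import *
snap("wrist","w16"); s=status.state(); print(s["time"],s["tool_pos"],s["contact_force"],rot().round(3))
```

```text
20.8667 [ 0.56343279 -0.20738333  0.02130585] [-0.58699869 -0.20433495 -0.35779222] [[ 0.003  0.107  0.994]
 [-0.002  0.994 -0.107]
 [-1.    -0.001  0.003]]
```

View pics/w16.png

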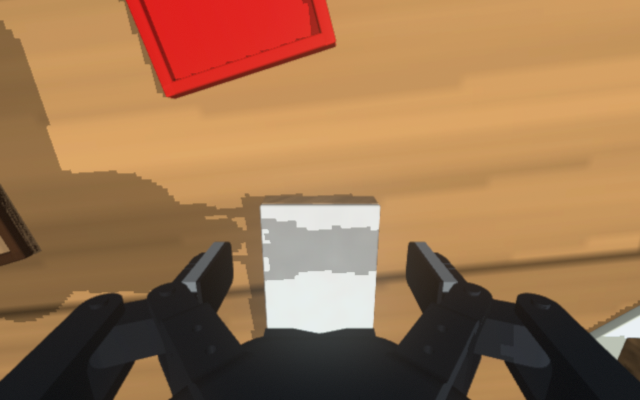

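Centred, with the panel's near end at row 206 between the pads. Down 12 mm and close.

Emit:
carry_out(
  moves=[1,0.5,0,0,0,1,0.9,0,0,0,1,1.1,0,0,0,1,1.2,0,0,0,0,1.2,0,0,0,0,1.2,0,0,0,0,1.2,0,0,0,0,1.2,0,0,0,0,1.2,0,0,0],
)

```text
time: 21.62
tool_pos: [0.5625, -0.2065, 0.0078]
tool_rot: [0.706, 0.038, 0.706, -0.038]
contact_force: [0.1, 0.3, 2.0]
gripper_width: 0.683
```

Emit:
carry_out(
  moves=[0,-0.6,0,0,0,0,-2,0,0,0,0,-4,0,0,0,0,-6,0,-0.5,0,0,-8,1,-1.5,0,0,-10,3,-3,-0.02,0,-11,6,-5,-0.04,0,-11,9,-7,-0.06,0,-11,12,-9,-0.08,0,-11,15,-11,-0.08,0,-11,17,-12,-0.08,0,-11,18,-12.5,-0.08],
)

```text
time: 22.62
tool_pos: [0.4555, -0.0118, 0.1177]
tool_rot: [0.707, 0.009, 0.707, -0.009]
contact_force: [0.3, 0.1, -1.9]
gripper_width: 0.685
```

Emit:
carry_out(
  moves=[0,0,3,-1,0,0,0,6,-2,0,0,0,9,-3,0,0,0,12,-4,0,0,0,15,-5,0,0,0,18,-6,0,0,0,20,-6.5,0,0,0,21,-7,0,0,0,21,-7,0,0,0,21,-7,0],
)

```text
time: 23.45
tool_pos: [0.393, 0.1978, 0.1179]
tool_rot: [0.707, 0.009, 0.707, -0.009]
contact_force: [0.1, -1.1, -0.7]
gripper_width: 0.686
```

Run:
```python
from h import *
snap("wrist","w17"); snap("top","t1"); s=status.state(); print(s["time"],s["tool_pos"],s["contact_force"],s["gripper_width"],rot().round(3))
t=cv2.imread("pics/t1.png")
cv2.imwrite("pics/t1c.png",cv2.resize(t[140:290,150:350],None,fx=4,fy=4,interpolation=cv2.INTER_CUBIC))
```

```text
23.55 [0.39318545 0.19710647 0.11766546] [ 0.70523705 -0.38496218 -1.19700587] 0.6835562984835959 [[ 0.001  0.028  1.   ]
 [-0.     1.    -0.028]
 [-1.    -0.     0.001]]
```

View pics/w17.png

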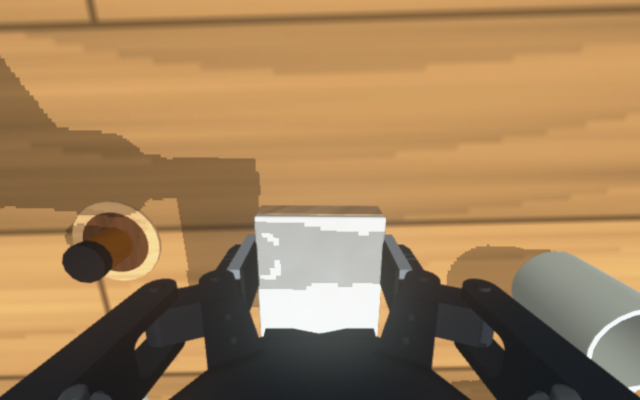

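View pics/t1c.png

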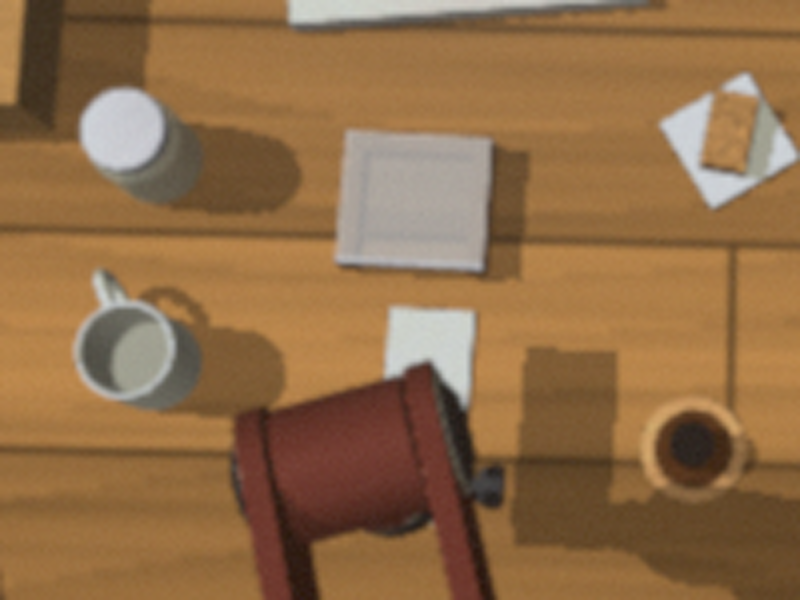

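The top crop shows the panel (front end at crop (389..476,309)) heading at the bridge. The jar is upright on the coaster at (692,445) and the block is on the tile.

Run:
```python
from h import *
ci=ld("t1"); T=ci["tool"]
f=lambda L,z:np.array([ray(ci,(u/4+149.6,v/4+139.6),z)[:2] for u,v in L])
b=f([(345,131),(493,140),(487,268),(336,260)],.034)
d=np.roll(b,-1,0)-b; print("bridge",b.round(4).tolist(),b.mean(0),np.linalg.norm(d,axis=1).round(3),np.degrees(np.arctan2(d[:,1],d[:,0])).round(1))
p=f([(389,308),(476,311)],T[2]+.0102); d=p[1]-p[0]; print("panel end",p.round(4).tolist(),p.mean(0),np.linalg.norm(d),np.degrees(np.arctan2(d[1],d[0])))
# second: panel sides
q=f([(476,311),(472,395)],T[2]+.0102); d=q[1]-q[0]; print(np.degrees(np.arctan2(d[1],d[0])))
```

```text
bridge [[0.6704, 0.2783], [0.6658, 0.1653], [0.5667, 0.166], [0.5705, 0.2798]] [0.61836277 0.22233424] [0.113 0.099 0.114 0.1  ] [-92.3 179.6  88.1  -0.9]
panel end [[0.5204, 0.2234], [0.5196, 0.1622]] [0.52000939 0.19279356] 0.06117491637964701 -90.80905305072804
179.627260608331
```

Emit:
carry_out(
  moves=[0,0,1,0,0,0,0,2.2,0,0,0,1,3.15,0,0,0,3,3.15,0,0,0,5,3.15,0,0,0,7,3.15,0,0,0,8.5,3.15,0,0,0,9.5,3.15,0,0,0,10,3.15,0,0,0,10,3.15,0,0,0,10,3.15,0,0],
)

```text
time: 24.47
tool_pos: [0.3941, 0.2294, 0.0179]
tool_rot: [0.707, 0.01, 0.707, -0.01]
contact_force: [0.1, 0.6, -0.7]
gripper_width: 0.687
```

Run:
```python
from h import *
snap("scene","s2"); snap("top","t2"); s=status.state(); print(s["time"],s["tool_pos"],s["contact_force"],s["gripper_width"],rot().round(3))
t=cv2.imread("pics/t2.png"); u=cv2.imread("pics/s2.png")
cv2.imwrite("pics/t2c.png",cv2.resize(t[150:250,220:320],None,fx=5,fy=5,interpolation=cv2.INTER_CUBIC))
cv2.imwrite("pics/s2c.png",cv2.resize(u[120:230,240:420],None,fx=4,fy=4,interpolation=cv2.INTER_CUBIC))
```

```text
24.5667 [0.39461087 0.22960886 0.018578  ] [ 0.58445029  0.52861518 -0.62939684] 0.6849663486675625 [[ 0.002  0.027  1.   ]
 [ 0.001  1.    -0.027]
 [-1.     0.001  0.002]]
```

View pics/t2c.png

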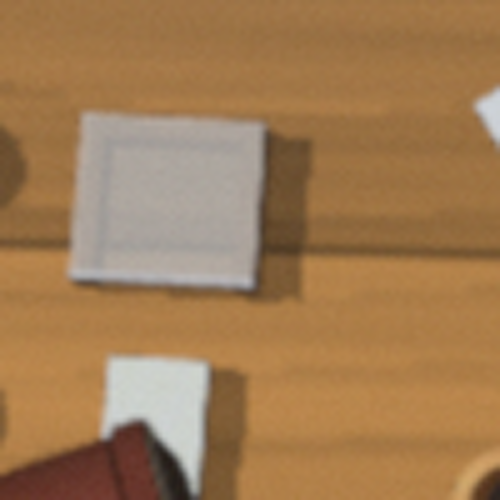

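View pics/s2c.png

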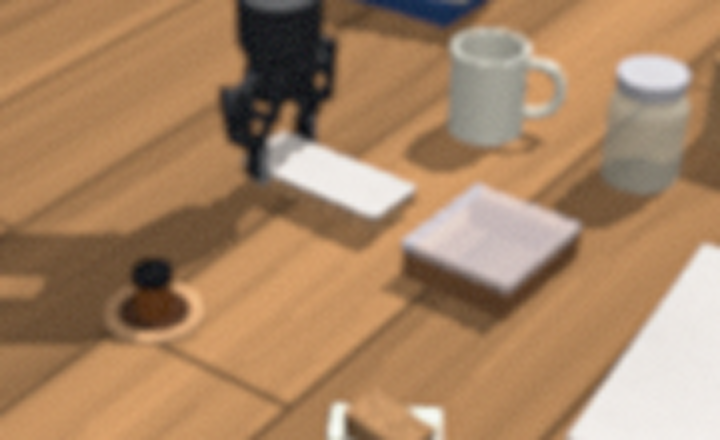

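Run:
```python
from h import *
ci=ld("t2"); T=ci["tool"]
f=lambda L,z:np.array([ray(ci,(u/5+219.6,v/5+149.6),z)[:2] for u,v in L])
b=f([(80,112),(266,121),(255,285),(70,277)],.034)
d=np.roll(b,-1,0)-b; print("bridge",b.mean(0),np.linalg.norm(d,axis=1).round(3),np.degrees(np.arctan2(d[:,1],d[:,0])).round(1))
p=f([(107,356),(211,359)],T[2]+.0102); d=p[1]-p[0]; print("panel end",p.mean(0),np.linalg.norm(d),np.degrees(np.arctan2(d[1],d[0])))
```

```text
bridge [0.61894031 0.22314935] [0.114 0.102 0.112 0.102] [-91.6 178.5  88.7  -0.4]
panel end [0.52214398 0.22469178] 0.06253478014040423 -90.48457289861005
```

Panel and bridge axes agree to about 1 mm. Lower to 1–2 mm above the table and start in.

Emit:
carry_out(
  moves=[0,0.5,0,0,0,0,0.9,0,0,0,0,0.9,0,1,0,0,0.9,0,2,0,0,0.9,0,3.5,0,0,0.9,0,5,0,0,0.9,0,6,0,0,0.9,0,7,0,0,0.9,0,7,0,0,0.9,0,7,0],
)

```text
time: 25.4
tool_pos: [0.4637, 0.2273, 0.0082]
tool_rot: [0.707, 0.01, 0.707, -0.01]
contact_force: [-0.3, 0.2, -1.2]
gripper_width: 0.683
```

Run:
```python
from h import *
snap("top","t3"); s=status.state(); print(s["time"],s["tool_pos"],s["contact_force"],s["gripper_width"],rot().round(3))
t=cv2.imread("pics/t3.png")
cv2.imwrite("pics/t3c.png",cv2.resize(t[150:250,220:320],None,fx=5,fy=5,interpolation=cv2.INTER_CUBIC))
```

```text
25.45 [0.46317635 0.22727802 0.00806458] [-0.45558869  0.59293113 -1.13662793] 0.6866329695424125 [[-0.001  0.027  1.   ]
 [-0.     1.    -0.027]
 [-1.    -0.    -0.001]]
```

View pics/t3c.png

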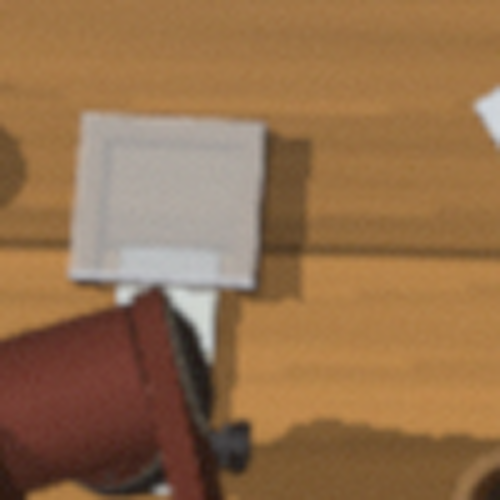

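The panel is under the deck, centred at crop (120..222,260). Continue to near home.

Emit:
carry_out(
  moves=[0,0,0,1,0,0,0,0,2,0,0,0,0,3.5,0,0,0,0,4.5,0,0,0,0,5.5,0,0,0,0,6,0,0,0,0,6.2,0,0,0,0,6.2,0],
)

```text
time: 26.12
tool_pos: [0.5257, 0.2256, 0.0082]
tool_rot: [0.707, 0.01, 0.707, -0.01]
contact_force: [-0.1, 0.6, -1.7]
gripper_width: 0.686
```

Emit:
carry_out(
  moves=[0,0,0,0.2,0,0,0,0,0.4,0,0,0,0,0.4,0],
)

```text
time: 26.37
tool_pos: [0.5294, 0.2256, 0.0084]
tool_rot: [0.707, 0.009, 0.707, -0.009]
contact_force: [0.4, -0.1, -1.3]
gripper_width: 0.686
```

Emit:
carry_out(
  moves=[0,0,0,0.1,0,0,0,0,0.2,0,0,0,0,0.3,0,0,0,0,0.3,0],
)

```text
time: 26.7
tool_pos: [0.5301, 0.2255, 0.0078]
tool_rot: [0.705, 0.009, 0.709, -0.01]
contact_force: [-8.1, -0.4, 4.2]
gripper_width: 0.685
```

Firm contact with the stop (-8 N). Ease the push, let the panel down, release, rise.

Emit:
carry_out(
  moves=[0,0.05,0,-0.15,0,0,0.05,0,-0.15,0,0.8,0.05,0,-0.15,0,1,0,0,-0.15,0,1,0,0,-0.15,0,1,0,0,-0.15,0,1,-1,0,-0.15,0,1,-3,0,-0.5,0,1,-6,0,-2,0,1,-10,0,-4,0,1,-14,0,-6,0,1,-16,0,-6,0],
)

```text
time: 27.7
tool_pos: [0.4716, 0.2277, 0.1726]
tool_rot: [0.708, 0.01, 0.706, -0.009]
contact_force: [1.2, -0.5, 0.3]
gripper_width: 1.0
```

Run:
```python
from h import *
snap("wrist","w20"); snap("top","t4"); snap("scene","s4"); s=status.state(); print(s["time"],s["tool_pos"],s["contact_force"],rot().round(3))
t=cv2.imread("pics/t4.png"); u=cv2.imread("pics/s4.png")
cv2.imwrite("pics/t4c.png",cv2.resize(t[140:290,150:350],None,fx=4,fy=4,interpolation=cv2.INTER_CUBIC))
cv2.imwrite("pics/s4c.png",cv2.resize(u[120:280,240:440],None,fx=3.7,fy=3.7,interpolation=cv2.INTER_CUBIC))
```

```text
27.85 [0.47434211 0.22787456 0.17277519] [-0.5550639   0.33617638 -0.56562742] [[ 0.008  0.026  1.   ]
 [ 0.002  1.    -0.026]
 [-1.     0.003  0.008]]
```

View pics/w20.png

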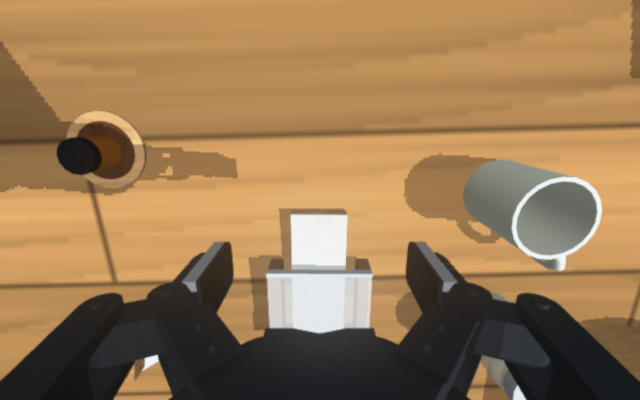

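View pics/s4c.png

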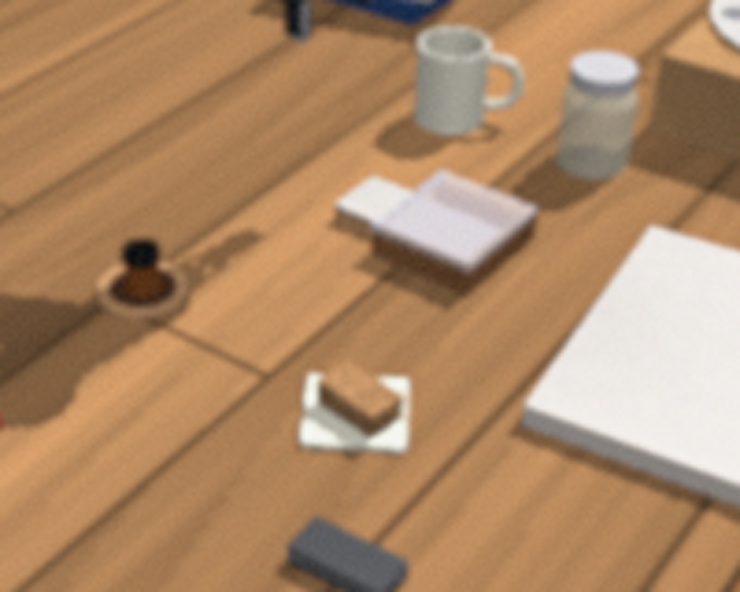

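Run:
```python
from h import *
t=cv2.imread("pics/w20.png")
cv2.imwrite("pics/w20c.png",cv2.resize(t[195:335,245:395],None,fx=4,fy=4,interpolation=cv2.INTER_CUBIC))
ci=ld("w20")
p=[ray(ci,q,.018) for q in[(291,213),(347,213)]]; b=[ray(ci,q,.034) for q in[(267,271),(372,271)]]
p,b=np.array(p),np.array(b); print(p.round(4),b.round(4)); print("standout",(b-p).mean(0), "ang",[np.degrees(np.arctan2(v[1,1]-v[0,1],v[1,0]-v[0,0])) for v in(p,b)])
```

```text
[[0.5032 0.1973 0.018 ]
 [0.5048 0.2562 0.018 ]] [[0.5616 0.1704 0.034 ]
 [0.5646 0.2811 0.034 ]]
standout [ 0.05909894 -0.00102247  0.016     ] ang [np.float64(88.47773299106197), np.float64(88.45608559304422)]
```

View pics/w20c.png

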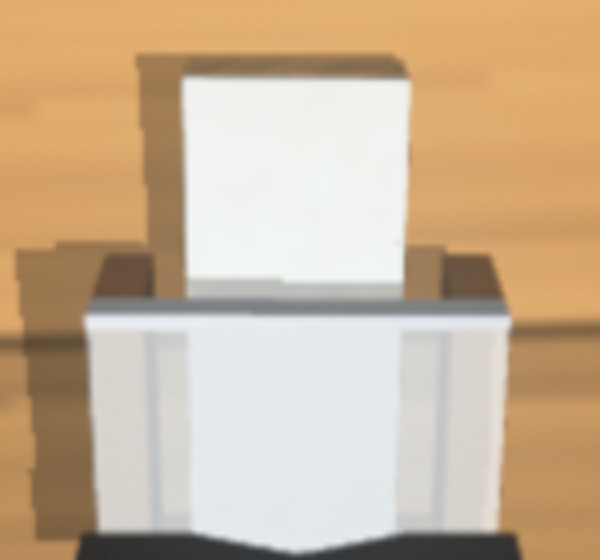

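View pics/t4c.png

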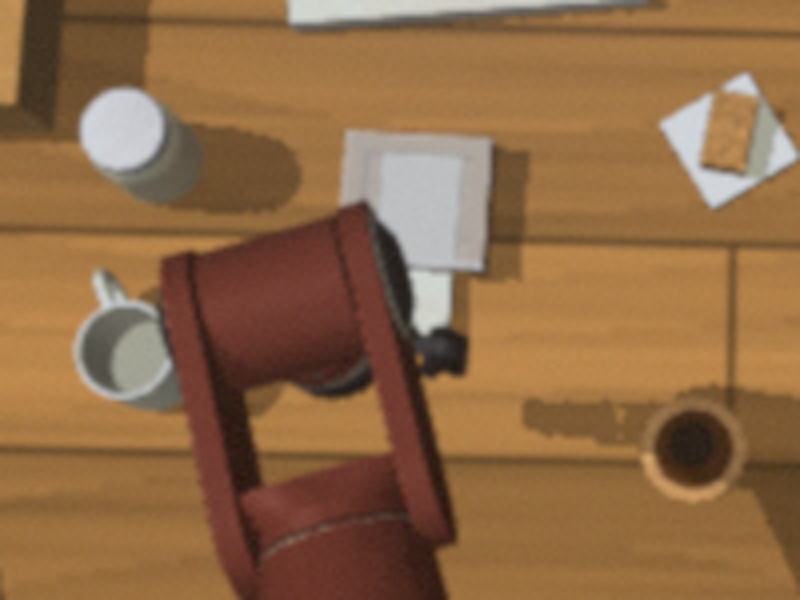

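The panel stands out about 60 mm, parallel to the bridge within 0.1° and centred within about 1 mm. Its far end meets the stop line at top crop row 152. The mug and water jar are where they were, and the arm is clear.

Run:
```python
from plant import workorder, status
print(workorder.job_done(), status.state()["time"])
```

```text
the job is handed in; nothing more can be done
the job is handed in; nothing more can be done
```

I took the stack apart in order, slid the panel home and handed the job in at about 28 s; no verdict is reported. My last checks, all from the camera images, were within the limits:

| Item | Last check |
|---|---|
| Jar | Upright on the coaster, about 1 mm from its middle |
| Block | Flat on the tile, about 3 mm from its middle |
| Tin | Flat and lengthwise in the wooden tray, about 2 mm and 1° off |
| Panel | White face up on the table, pushed against the stop until the wrist felt 8 N; it stands out 59 mm (60 expected), about 1 mm off centre, straight to within measurement |
| Mug and water jar | No movement visible between pictures; I did not measure it |

No check failed. Two readings disagreed slightly: the bridge's angle came out between −0.4° and −2.3° depending on which edge I measured. Contact with the stop came about 4 mm short of my calculated spot, which is within camera and grasp error.

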